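# Unlatch the slide cassette from the block heater

### The arm

A 6-joint arm with a two-finger parallel gripper is mounted at the origin on the work surface. World frame = base frame: x ahead of the robot, y to its left, z up, the work surface at z = 0. Lengths are in mm, angles in rad, forces in N, time in s.
With the tool pointing down it reaches from about 400 to 925 mm from the base axis. Payload 12.5 kg.
Tool frame: the origin (TCP) lies at the very end of the fingers, on their centre line; the grasp point (between the pads) lies 19 mm behind it; z points along the fingers, y is the line along which they close (so a half turn about z gives the same grasp; the last joint's range is limited). The gripper opens to 95 mm and grips with 3 to 60 N. Pads are 20 mm wide; open, the fingers measure 119 mm over their backs; the gripper's body (75 mm by 180 mm) begins 59 mm behind the grasp point.
Start: joints at [1.191, 0.491, 1.559, -0, 1.092, -0.106], TCP at [168.977, 601.742, 214.661] pointing down, gripper open.
Joint ranges: [-3.1, 3.1], [-0.84, 2.19], [0.05, 2.79], [-1.13, 4.28], [0.06, 2.93], [-2.69, 2.69]. Speed limits (rad/s): [2.22, 2.22, 2.79, 3.14, 3.14, 3.14].

### API

Orientations are given as a rotation vector (axis times angle).
In Python, from rig import get_state, cams, sign_off gives the robot as it stands.
- The arm moves only by the tool carry_out, never from a script. Its argument "plan" is a list of rows, each an object of numbers: "x", "y", "z": the shift along the tool's x, y, z in units of 25 mm (1.0 is 25 mm); "yaw": the turn about the tool's z in units of 6 degrees (1.0 is 6 degrees); "fingers": the opening, from 0 (shut) to 1 (fully open). A call has 1 to 12 rows; each row is the pose to reach, as a shift and turn from the pose commanded when the call began, along the tool's axes at that moment; what a row does not reach only later rows make up. A row lasts 1/12 s, in which the tool goes at most 41.7 mm and 7.16 degrees, less where a joint would pass 70% of its speed; a pose out of reach is approached as far as the arm can. A call with a gripper value outside its range is refused whole. The fingers move at their own pace and stop on an object; the grip force is fixed at half the most. Time passes only in rows, so rows that repeat a pose let the fingers close. It gives the time, the measured TCP pose, the force, the opening and the grip force at its end, in the units of the state.
- get_state(): the state, without advancing time (a new reading comes with each control period).
- cams.camera(name): name is "scene" or "top" or "wrist"; returns the picture (480x640x3 uint8, red, green, blue); there is no depth.
- cams.get_calibration(name): a dict with "K" (3x3 intrinsics, pixels), "k1" (the pictures are not rectified: a ray, as slopes to the right and down, at radius r is drawn at 1 + k1 r^2 times it, then the intrinsics apply), "extrinsics" (4x4, takes a point from camera to world coordinates); the wrist camera has in their place "hand_eye" (4x4, takes a point from camera to tool coordinates, whose origin is the TCP and whose axes are the flange's). Camera axes: x right, y down, z forward; pixel columns grow to the right and rows downward; lengths in mm; the calibration is good to about 2 mm. A picture is of the moment at which its call begins: read the wrist's pose just before it. get_calibration takes no time and is no camera call.
- sign_off(): hands the job in; it is judged then, once.
The state is a dict: "time": time; "joint_positions": joint angles; "qvel": joint speeds; "effort": joint torques, N m; "eef_pos": TCP position; "tool_rot": TCP orientation; "contact_force": force on the tool from outside, world axes, zero at the start; "torque": the same for the moment, N m; "finger_gap": opening from 0.0 (shut) to 1.0 (fully open); "finger_force": force on a finger pad.
Only numpy, scipy, OpenCV 4.12 (cv2) and the standard library are available. Lean on these libraries where they do the work, as an engineer would, in place of code of your own. Each camera call takes 0.05 s, during which the arm holds its last target. There are 200 camera calls.

### The job

Pull the pen thermometer up out of the sleeve of the slide cassette and stand it in the beaker, leaving the cassette seated in the heater meanwhile. Then pinch the cassette's two side catches together and lift the cassette straight up out of the heater, until its underside is a good 5 cm above the heater's top, and finish while still holding it there, level and still with both catches squeezed in. Leave the other things on the bench where they are.

Things in the scene. Friction and masses are not known exactly. Their poses are not given: they have to be found in the camera images.
- heater: Dry block heater: white box 170 (x) x 130 (y) x 80 mm high, dark steel top plate, fixed. Origin: centre of its underside, on the table. Black display on its -x face. Pocket in the middle of the top: mouth 87 (x) x 65 mm (y), 34 mm deep (floor 46 mm above the table); below the 8 mm top plate it widens to 80 mm in y, so the plate's long edges are lips for the cassette's barbs.
- heater_top (a point): Centre of the pocket's mouth, level with the heater's top, 80 mm above the table. Axes as the heater.
- cassette: White slide cassette, about 0.2 kg, loose in the pocket (1.5 mm play). Origin: centre of its underside, 46 mm above the table when seated; axes as the heater. 84 long (x), end plates 62 wide, 44 high. Central upright sleeve 18 x 18, top 74 mm above the origin, bore 11 x 11 down to 4 mm above it. Grey spring catches on both y sides: outer faces 63 mm apart free, 51 squeezed in, tops at 72 mm.
- catch_left (a joint): How far the cassette's +y catch (upright plate 26 mm wide in x, 3 thick) is pushed inwards: 0 free, 0.006 m fully in (hard stop). Spring: 2.7 N to start, 8.1 N at the stop; out again when let go. A barb at its foot hooks 3.5 mm under the heater's top plate (1.5 mm play upwards): the cassette can only rise with both catches in by about 5 mm, and is lifted by them.
- catch_right (a joint): The same for the catch on the cassette's -y side.
- catch_left_pad (a point): Middle of the ribbed outer face of the +y catch, moves with it: 56 mm above the cassette's origin, 22 mm above the heater's top when seated, 31.5 mm from the cassette's middle. Above the heater the plate runs from 16 mm above to 22 mm below this point.
- catch_right_pad (a point): The same on the -y catch.
- thermometer: Pen thermometer, 127 mm long, 35 g, standing loosely in the cassette's sleeve: steel stem 8 mm diameter, 72 long, above it a grey round head 16 mm diameter, 55 long. Origin: tip (lower end) of the stem; z along it towards the head. The head stands above the sleeve, in the way of a gripper reaching for the catches; raise it 75 mm to clear the sleeve.
- thermometer_head (a point): Point on the thermometer's axis in its head, 100 mm from the tip: where to grip it.
- beaker: Plain white round plastic beaker, empty, open at the top, mouth 64 mm outside diameter, 75 mm high, walls 3 mm (a little narrower at the foot), about 0.18 kg, loose on the table. Origin: centre of its underside. A thermometer let go in it stands or leans against the rim.
- marker: Bystander: green marker pen lying on the table, 120 mm long along its x, 16 mm thick.
- vial: Bystander: small capped glass vial, 26 mm diameter, 50 mm high, standing upright; origin under its centre.
- reagent: Bystander: amber bottle, 68 mm diameter, 150 mm high; origin under its centre.
- tip_box: Bystander: pipette tip box 120 x 85 x 67 mm; origin under its centre.
- dishes: Bystander: stack of round dishes, 90 mm diameter, 42 mm high; origin under its centre.
There are look-alikes about, which are no part of the job. What is shaped like the cassette but orange, pink or yellow is not meant.

How it is judged (in metres and radians):
On the way, in this order (a step that is already met when the one before it is completed fails the run):
1. the thermometer stands in the beaker, let go, with the cassette still seated in the heater (z of thermometer in the frame of beaker between -0.005 and 0.02 m and horizontal distance between thermometer and beaker below 0.032 m and contact force between thermometer and the fingers below 0.1 N and height (world z) of cassette below 0.056 m and horizontal distance between cassette and heater below 0.006 m), for 0.2 s.
2. both catches are squeezed in while the cassette still sits in the heater (value of joint each of catch_left, catch_right above 0.0035 m and contact force between cassette and the fingers above 2 N and height (world z) of cassette below 0.065 m), for 0.05 s.
3. the cassette is lifted by its squeezed catches clear of the heater (value of joint each of catch_left, catch_right above 0.0035 m and height (world z) of cassette above 0.125 m and contact force between cassette and the fingers above 2 N), for 0.2 s.
At the end, for the whole second after the job is handed in: Cassette held in the fingers by both catches, each in by 3.5 mm or more, underside 45 mm or more above the heater's top (125 mm above the table), within 15 degrees of level, still, touching neither heater nor beaker; thermometer tip down in the upright beaker on the table (all of step 3 and contact force between cassette and heater below 0.1 N and contact force between cassette and beaker below 0.1 N and linear speed of cassette below 0.03 m/s and angle between cassette's own z axis and vertical below 0.26 rad and z of thermometer in the frame of beaker between -0.005 and 0.02 m and horizontal distance between thermometer and beaker below 0.032 m and angle between beaker's own z axis and vertical below 0.2 rad and height (world z) of beaker below 0.01 m and linear speed of thermometer below 0.05 m/s); the arm keeps its last pose, push and grip.
It fails at once if another thing on the bench is pushed more than 3 cm or knocked over (distance of any of marker, vial, reagent, tip_box, dishes from where it was at the start of the episode above 0.03 m or angle between any of vial, reagent's own z axis and vertical above 0.5 rad).
It also fails if it takes over 56 s, if anything falls off the work surface, if the arm or the gripper's body presses on something with over 40 N, if the wrist force passes 120 N, or if a joint passes its speed limit or range.

## Working session

There is one attempt and no reset: what is moved stays moved. The work goes in short steps, Python scripts to look and compute and a tool call to move; the robot and the scene stay as the last step left them, time stands still between calls to the robot, and variables do not carry over. Pictures are saved under pics/ and viewed, at most 10 in all, crops included, and the job is handed in when it is done.

Besides the shell and the picture viewer there is one more tool, called after "Call:" in YAML: its name, and indented under it one key for each argument. carry_out: Moves the arm, as the interface text tells. Its arguments: {"type":"object","properties":{"plan":{"type":"array"}},"required":["plan"]}

```bash
mkdir -p pics; ls; python3 - <<'E'
from rig import get_state, cams
import cv2, numpy as np
np.set_printoptions(precision=4,suppress=True)
s=get_state()
print({k:s[k] for k in('time','eef_pos','tool_rot','finger_gap')})
for n in('scene','top','wrist'):
    cv2.imwrite(f'pics/{n}0.png',cams.camera(n)[:,:,::-1]); print(n,cams.get_calibration(n))
E
```

```text
pics
{'time': 0.0, 'eef_pos': array([168.8859, 601.4987, 214.0527]), 'tool_rot': array([-0.4287, -3.1119,  0.0017]), 'finger_gap': 1.002106512039349}
scene {'K': array([[481.31  ,   0.    , 312.8754],
       [  0.    , 481.31  , 241.8688],
       [  0.    ,   0.    ,   1.    ]]), 'k1': -0.01538742046551791, 'extrinsics': array([[  -0.4406,    0.5985,   -0.6691, 1299.9543],
       [   0.8976,    0.3016,   -0.3214,  344.7435],
       [   0.0095,   -0.7422,   -0.6701,  863.4615],
       [   0.    ,    0.    ,    0.    ,    1.    ]])}
top {'K': array([[464.5648,   0.    , 320.2436],
       [  0.    , 464.5648, 238.9731],
       [  0.    ,   0.    ,   1.    ]]), 'k1': 0.04076540302763813, 'extrinsics': array([[   0.027 ,   -0.9908,    0.1328,  442.0821],
       [  -0.9994,   -0.0239,    0.0245,  -27.8164],
       [  -0.0211,   -0.1334,   -0.9908, 1147.8208],
       [   0.    ,    0.    ,    0.    ,    1.    ]])}
wrist {'K': array([[422.4132,   0.    , 317.1269],
       [  0.    , 422.4132, 234.1987],
       [  0.    ,   0.    ,   1.    ]]), 'k1': -0.08047417126234482, 'hand_eye': array([[  -0.0011,   -0.9666,   -0.2564,   72.7926],
       [   1.    ,   -0.0012,    0.0006,   -0.4534],
       [  -0.0009,   -0.2564,    0.9666, -169.3607],
       [   0.    ,    0.    ,    0.    ,    1.    ]])}
```

View pics/top0.png

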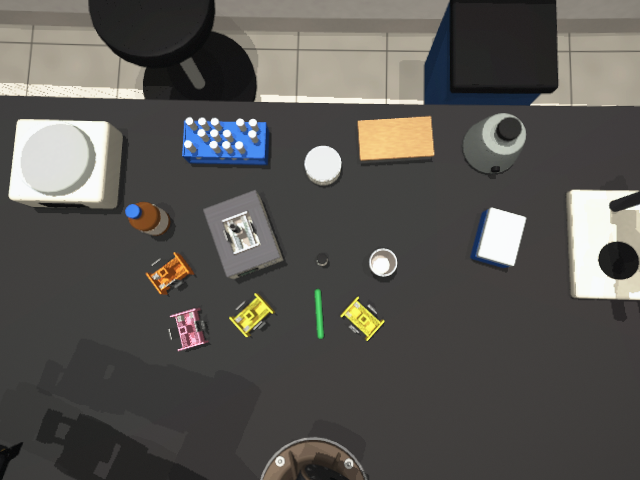

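View pics/scene0.png

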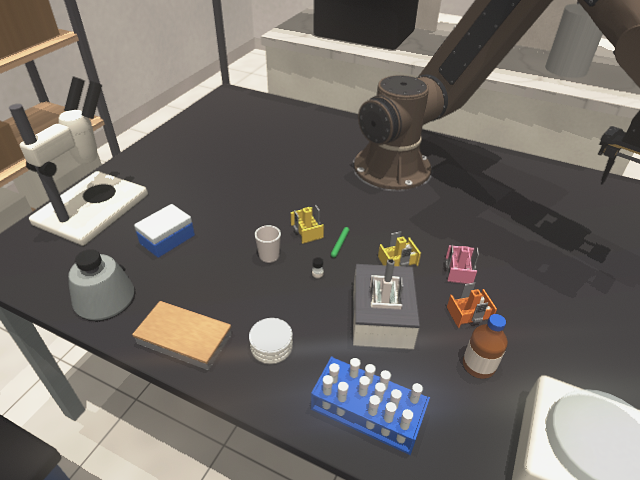

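The top view shows the heater at about (243,233) with the white cassette and thermometer near (240,232). The beaker is at (383,262), the vial at (322,260) and the marker at (319,314). The scene view agrees. I'll enlarge crops next.

```bash
cat > h.py <<'E'
import numpy as np, cv2
from rig import get_state, cams
from scipy.spatial.transform import Rotation as R
np.set_printoptions(precision=2,suppress=True)
def tool(s=None):
    s=s or get_state(); T=np.eye(4); T[:3,:3]=R.from_rotvec(s['tool_rot']).as_matrix(); T[:3,3]=s['eef_pos']; return T
def ext(n,T=None):
    c=cams.get_calibration(n); return c,(c['extrinsics'] if n!='wrist' else T@c['hand_eye'])
def px2w(n,uv,z,T=None):
    c,E=ext(n,T); d=np.array([c['k1'],0,0,0,0.])
    p=cv2.undistortPoints(np.array([[uv]],float),c['K'],d)[0,0]
    r=E[:3,:3]@np.array([p[0],p[1],1]); return E[:3,3]+r*(z-E[2,3])/r[2]
def w2px(n,P,T=None):
    c,E=ext(n,T); Q=np.linalg.inv(E)@np.append(P,1); d=np.array([c['k1'],0,0,0,0.])
    return cv2.projectPoints(Q[None,:3],np.zeros(3),np.zeros(3),c['K'],d)[0][0,0]
def move(T,P):  # shift in tool units from pose T to world P
    return T[:3,:3].T@(np.array(P)-T[:3,3])/25
E
python3 - <<'E'
import cv2,numpy as np
i=cv2.imread('pics/top0.png')
a=cv2.resize(i[185:285,195:295],(400,400),interpolation=cv2.INTER_CUBIC)
b=cv2.resize(i[230:330,310:410],(400,400),interpolation=cv2.INTER_CUBIC)
cv2.imwrite('pics/c1.png',np.hstack([a,b]))
E
```

```text
(no output)
```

View pics/c1.png

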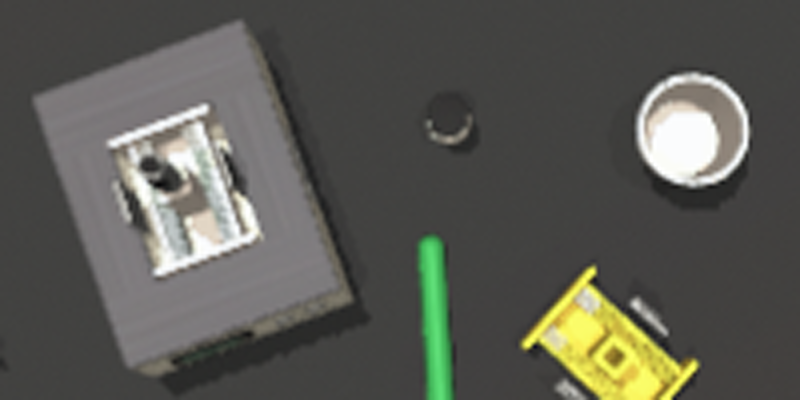

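The crop shows the heater's top-plate corners near (34,97), (242,20) and (127,368). The cassette's end plates run from (108,142) to (208,107) and from (155,273) to (258,238). The thermometer's top is at about (150,165), and the beaker rim centre is at (693,130) with a width of about 112.

```bash
python3 - <<'E'
from h import *
A=lambda x,y:(195+(x+.5)/4-.5,185+(y+.5)/4-.5)
B=lambda x,y:(310+(x-400+.5)/4-.5,230+(y+.5)/4-.5)
c=[px2w('top',A(*p),80) for p in((34,97),(242,20),(333,302),(127,365))]
print(np.array(c)); print([np.linalg.norm(c[i]-c[(i+1)%4]) for i in range(4)],'centre',np.mean(c,0))
for i in range(4):
    d=c[(i+1)%4]-c[i]; print(np.degrees(np.arctan2(d[1],d[0])))
e=[px2w('top',A(*p),90) for p in((108,142),(208,107),(258,238),(155,273))]
print('cass',np.mean(e,0)); print([np.linalg.norm(e[i]-e[(i+1)%4]) for i in range(4)],[np.degrees(np.arctan2(*(e[(i+1)%4]-e[i])[1::-1])) for i in range(4)])
print('therm',px2w('top',A(150,163),177))
print('beaker',px2w('top',B(693,130),75), 'w',np.linalg.norm(px2w('top',B(637,130),75)-px2w('top',B(749,130),75)))
print('vial',px2w('top',B(448,118),50),'pad',px2w('top',A(122,203),102),px2w('top',A(234,165),102))
print('scene check', w2px('scene',px2w('top',B(693,130),75)), w2px('scene',px2w('top',A(150,163),177)))
print(tool())
E
```

```text
[[649.78 275.26  80.  ]
 [698.82 155.23  80.  ]
 [533.56  95.05  80.  ]
 [494.33 212.18  80.  ]]
[np.float64(129.66387310992062), np.float64(175.88280038365468), np.float64(123.52775368457984), np.float64(167.7535703859338)] centre [594.12 184.43  80.  ]
-67.77433849822418
-159.99088909938163
108.51330004184841
22.086582468530473
cass [595.52 183.54  90.  ]
[np.float64(61.08378160308846), np.float64(82.49537959689214), np.float64(62.133045034849644), np.float64(81.70854291326611)] [np.float64(-68.91358678282698), np.float64(-156.8352382639793), np.float64(110.38946347079069), np.float64(22.45190223998965)]
therm [596.78 183.99 177.  ]
beaker [ 535.48 -147.24   75.  ] w 64.31998221366544
vial [541.1   -5.29  50.  ] pad [585.27 215.12 102.  ] [608.73 152.22 102.  ]
scene check [267.78 233.56] [390.77 261.56]
[[ -0.96   0.27  -0.   168.9 ]
 [  0.27   0.96  -0.   601.55]
 [  0.    -0.    -1.   214.2 ]
 [  0.     0.     0.     1.  ]]
```

```bash
python3 - <<'E'
from h import *
T=tool(); print(move(T,[596,184,240]), 'y ang',np.degrees(np.arctan2(T[1,1],T[0,1])), 'reag',px2w('top',(147,214),150),px2w('top',(155,228),0))
E
```

```text
[-20.96 -11.46  -1.02] y ang 74.3146508819517 reag [621.77 377.41 150.  ] [613.65 415.62   0.  ]
```

Call:
carry_out:
  plan:
    - {"x":-1.4,"y":-0.8,"z":-1.0,"yaw":-0.5,"fingers":1}
    - {"x":-2.8,"y":-1.5,"z":-1.0,"yaw":-1,"fingers":1}
    - {"x":-4.2,"y":-2.3,"z":-1.0,"yaw":-1.5,"fingers":1}
    - {"x":-5.6,"y":-3.1,"z":-1.0,"yaw":-2,"fingers":1}
    - {"x":-7,"y":-3.8,"z":-1.0,"yaw":-2.5,"fingers":1}
    - {"x":-8.4,"y":-4.6,"z":-1.0,"yaw":-3,"fingers":1}
    - {"x":-9.8,"y":-5.4,"z":-1.0,"yaw":-3.5,"fingers":1}
    - {"x":-11.2,"y":-6.1,"z":-1.0,"yaw":-4,"fingers":1}
    - {"x":-12.6,"y":-6.9,"z":-1.0,"yaw":-4.5,"fingers":1}
    - {"x":-14,"y":-7.6,"z":-1.0,"yaw":-5,"fingers":1}
    - {"x":-15.4,"y":-8.4,"z":-1.0,"yaw":-5.6,"fingers":1}
    - {"x":-16.8,"y":-9.2,"z":-1.0,"yaw":-6.3,"fingers":1}

```text
time: 1.15
eef_pos: [512.2, 265.1, 239.6]
tool_rot: [0.607, -3.082, -0.0]
contact_force: [0.7, 0.8, -0.3]
finger_gap: 0.998
finger_force: 0.0
```

```bash
python3 - <<'E'
from h import *
T=tool(); print(get_state()['time'],T[:3,3],move(T,[596,184,240]), 'y ang',np.degrees(np.arctan2(T[1,1],T[0,1])))
E
```

```text
1.15 [512.24 265.09 239.59] [-1.87 -4.27 -0.02] y ang 112.27941888443648
```

Call:
carry_out:
  plan:
    - {"x":-0.5,"y":-1.2,"fingers":1}
    - {"x":-1.0,"y":-2.4,"fingers":1}
    - {"x":-1.5,"y":-3.5,"fingers":1}
    - {"x":-1.87,"y":-4.28,"fingers":1}
    - {"x":-1.87,"y":-4.28,"fingers":1}
    - {"x":-1.87,"y":-4.28,"fingers":1}

```text
invalid input
```

```bash
python3 - <<'E'
from h import *
T=tool(); i=cams.camera('wrist'); cv2.imwrite('pics/w1.png',i[:,:,::-1]); np.save('T1.npy',T)
print(get_state()['time'],T[:3,3], 'y ang',np.degrees(np.arctan2(T[1,1],T[0,1])))
print(w2px('wrist',[596.5,184,177],T),w2px('wrist',[595,184,120],T),w2px('wrist',[595,184,80],T))
E
```

```text
1.2 [512.24 265.09 239.59] y ang 112.27941888443648
[142.77 326.32] [173.23 289.04] [188.8  270.74]
```

View pics/w1.png

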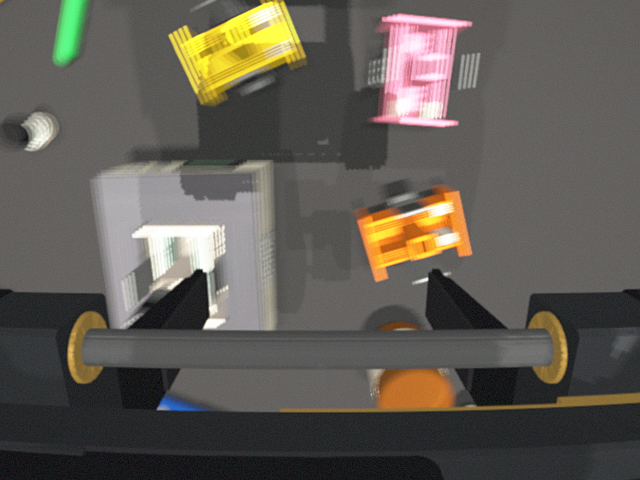

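The picture was taken mid-motion because the move was refused, most likely for missing keys. The heater edges are already square to the image, at about (95,170) to (272,165), so the yaw is right. I'll resend with every key.

Call:
carry_out:
  plan:
    - {"x":-0.5,"y":-1.2,"z":0,"yaw":0,"fingers":1}
    - {"x":-1.0,"y":-2.4,"z":0,"yaw":0,"fingers":1}
    - {"x":-1.5,"y":-3.5,"z":0,"yaw":0,"fingers":1}
    - {"x":-1.87,"y":-4.28,"z":0,"yaw":0,"fingers":1}
    - {"x":-1.87,"y":-4.28,"z":0,"yaw":0,"fingers":1}
    - {"x":-1.87,"y":-4.28,"z":0,"yaw":0,"fingers":1}

```text
time: 1.7
eef_pos: [594.9, 184.6, 239.0]
tool_rot: [0.6, -3.083, -0.0]
contact_force: [-0.4, -0.5, 0.4]
finger_gap: 0.997
finger_force: 0.0
```

```bash
python3 - <<'E'
from h import *
T=tool(); i=cams.camera('wrist'); cv2.imwrite('pics/w2.png',i[:,:,::-1]); np.save('T2.npy',T)
print(get_state()['time'],T[:3,3], 'y ang',np.degrees(np.arctan2(T[1,1],T[0,1])))
print(w2px('wrist',[596.5,184,177],T),w2px('wrist',[595,184,120],T),w2px('wrist',[595,184,80],T))
E
```

```text
1.75 [594.88 184.58 239.03] y ang 112.0097200663815
[314.67 255.61] [315.84 229.04] [315.93 216.77]
```

View pics/w2.png

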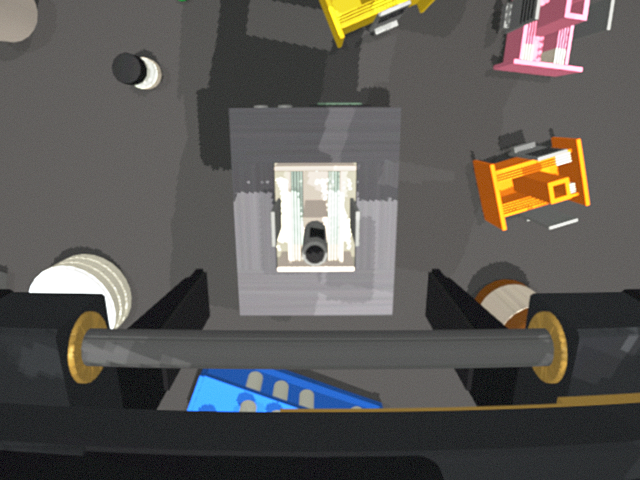

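The thermometer's top is at (315,253) against a predicted (315,256), and the catches are at (272,225) and (358,222), symmetric about u=315. Position and yaw are both good, so I'll descend and grip the head.

Call:
carry_out:
  plan:
    - {"x":0,"y":0,"z":1.2,"yaw":0,"fingers":1}
    - {"x":0,"y":0,"z":2.4,"yaw":0,"fingers":0.8}
    - {"x":0,"y":0,"z":3.6,"yaw":0,"fingers":0.6}
    - {"x":0,"y":0,"z":4.3,"yaw":0,"fingers":0.4}
    - {"x":0,"y":0,"z":4.3,"yaw":0,"fingers":0.3}
    - {"x":0,"y":0,"z":4.3,"yaw":0,"fingers":0}
    - {"x":0,"y":0,"z":4.3,"yaw":0,"fingers":0}
    - {"x":0,"y":0,"z":4.3,"yaw":0,"fingers":0}
    - {"x":0,"y":0,"z":4.3,"yaw":0,"fingers":0}
    - {"x":0,"y":0,"z":4.3,"yaw":0,"fingers":0}
    - {"x":0,"y":0,"z":4.3,"yaw":0,"fingers":0}

```text
time: 2.67
eef_pos: [594.9, 185.3, 132.8]
tool_rot: [-0.602, 3.082, 0.0]
contact_force: [0.4, 1.0, 0.1]
finger_gap: 0.355
finger_force: 0.0
```

Call:
carry_out:
  plan:
    - {"x":0,"y":0,"z":0,"yaw":0,"fingers":0}
    - {"x":0,"y":0,"z":0,"yaw":0,"fingers":0}
    - {"x":0,"y":0,"z":0,"yaw":0,"fingers":0}
    - {"x":0,"y":0,"z":0,"yaw":0,"fingers":0}
    - {"x":0,"y":0,"z":0,"yaw":0,"fingers":0}
    - {"x":0,"y":0,"z":0,"yaw":0,"fingers":0}
    - {"x":0,"y":0,"z":0,"yaw":0,"fingers":0}
    - {"x":0,"y":0,"z":0,"yaw":0,"fingers":0}

```text
time: 3.33
eef_pos: [594.8, 185.2, 132.2]
tool_rot: [-0.602, 3.083, -0.0]
contact_force: [0.6, -2.3, 1.8]
finger_gap: 0.163
finger_force: 30.0
```

Gripped: the gap is 0.163, about 15.5 mm, which matches the head. Lifting straight up.

Call:
carry_out:
  plan:
    - {"x":0,"y":0,"z":-0.5,"yaw":0,"fingers":0}
    - {"x":0,"y":0,"z":-1,"yaw":0,"fingers":0}
    - {"x":0,"y":0,"z":-1.5,"yaw":0,"fingers":0}
    - {"x":0,"y":0,"z":-2,"yaw":0,"fingers":0}
    - {"x":0,"y":0,"z":-2.5,"yaw":0,"fingers":0}
    - {"x":0,"y":0,"z":-3,"yaw":0,"fingers":0}
    - {"x":0,"y":0,"z":-3.5,"yaw":0,"fingers":0}
    - {"x":0,"y":0,"z":-4,"yaw":0,"fingers":0}
    - {"x":0,"y":0,"z":-4.4,"yaw":0,"fingers":0}
    - {"x":0,"y":0,"z":-4.4,"yaw":0,"fingers":0}

```text
time: 4.17
eef_pos: [595.3, 185.4, 244.0]
tool_rot: [-0.602, 3.081, 0.0]
contact_force: [1.1, 0.8, 0.2]
finger_gap: 0.166
finger_force: 30.0
```

```bash
python3 - <<'E'
from h import *
T=tool(); i=cams.camera('top'); cv2.imwrite('pics/t3.png',i[:,:,::-1]); j=cams.camera('scene')
a=cv2.resize(i[185:285,195:295],(400,400),interpolation=cv2.INTER_CUBIC)
b=cv2.resize(j[180:340,300:460],(400,400),interpolation=cv2.INTER_CUBIC)
cv2.imwrite('pics/c3.png',np.hstack([a,b])[:,:,::-1])
print(get_state()['time'],T[:3,3],get_state()['finger_gap'],move(T,[535.5,-147,240]))
E
```

```text
4.2667 [595.27 185.44 243.99] 0.16308200940008616 [  7.22 -11.42   0.14]
```

View pics/c3.png

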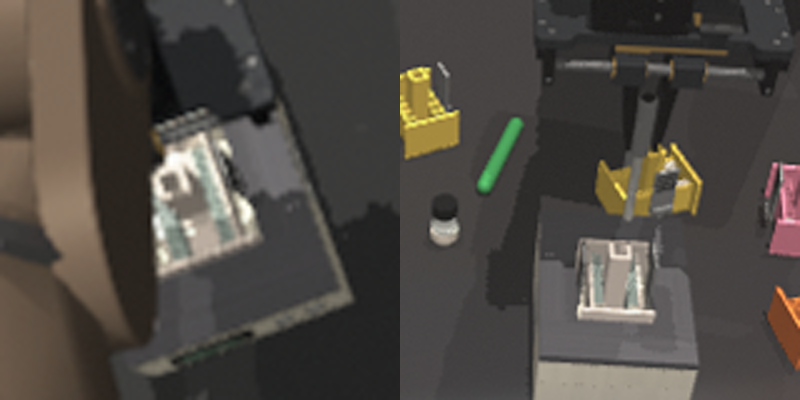

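The thermometer hangs from the fingers, with its top at crop (648,95) and tip at (630,215). The cassette is still seated. I'll check whether it hangs plumb.

```bash
python3 - <<'E'
from h import *
for z in(289,162): print(w2px('scene',[595.3,185.4,z]))
print(px2w('scene',(392,266),162))
E
```

```text
[398.74 218.87]
[390.81 266.52]
[592.75 187.11 162.  ]
```

Plumb within about 3 mm. Carrying it over to the beaker.

Call:
carry_out:
  plan:
    - {"x":0.3,"y":-0.5,"z":0,"yaw":0,"fingers":0}
    - {"x":0.9,"y":-1.5,"z":0,"yaw":0,"fingers":0}
    - {"x":1.6,"y":-2.6,"z":0,"yaw":0,"fingers":0}
    - {"x":2.4,"y":-3.8,"z":0,"yaw":0,"fingers":0}
    - {"x":3.2,"y":-5.0,"z":0,"yaw":0,"fingers":0}
    - {"x":4.0,"y":-6.3,"z":0,"yaw":0,"fingers":0}
    - {"x":4.8,"y":-7.6,"z":0,"yaw":0,"fingers":0}
    - {"x":5.6,"y":-8.9,"z":0,"yaw":0,"fingers":0}
    - {"x":6.3,"y":-10.0,"z":0,"yaw":0,"fingers":0}
    - {"x":6.9,"y":-10.9,"z":0,"yaw":0,"fingers":0}
    - {"x":7.2,"y":-11.4,"z":0,"yaw":0,"fingers":0}
    - {"x":7.2,"y":-11.4,"z":0,"yaw":0,"fingers":0}

```text
time: 5.27
eef_pos: [534.0, -149.6, 241.2]
tool_rot: [0.597, -3.083, -0.001]
contact_force: [-1.1, 0.1, -0.5]
finger_gap: 0.167
finger_force: 30.0
```

```bash
python3 - <<'E'
from h import *
T=tool(); j=cams.camera('scene'); k=cams.camera('wrist')
b=cv2.resize(j[140:290,190:340],(400,400),interpolation=cv2.INTER_CUBIC)
c=k[40:440,120:520]
cv2.imwrite('pics/c4.png',np.hstack([b,c])[:,:,::-1])
p=T[:3,3]; print(get_state()['time'],p,get_state()['finger_gap'])
print(w2px('scene',p-[0,0,82]),w2px('scene',[535.5,-147,75]),w2px('wrist',[535.5,-147,75],T),w2px('wrist',p-[0,0,82],T))
E
```

```text
5.3667 [ 534.05 -149.64  241.21] 0.16481797780589674
[265.33 206.19] [267.86 233.59] [318.96 217.84] [316.63 243.84]
```

View pics/c4.png

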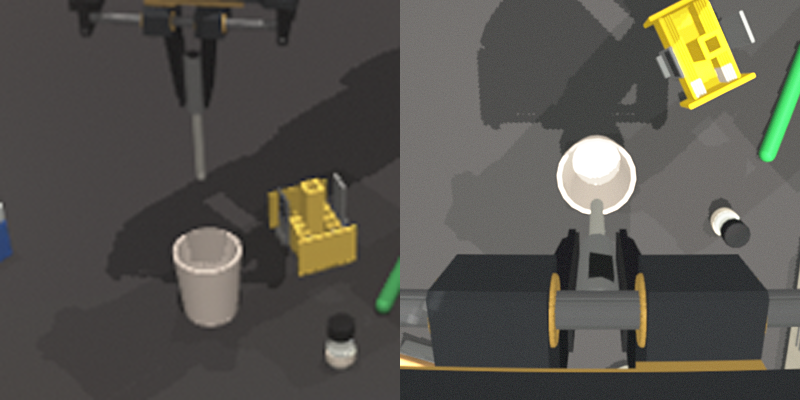

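The rim centre is at (268,234) in the scene view and (316,215) in the wrist view, and both match the prediction within 3 px. The tip is above the mouth, so I'll lower it.

Call:
carry_out:
  plan:
    - {"x":0,"y":0,"z":0.7,"yaw":0,"fingers":0}
    - {"x":0,"y":0,"z":1.4,"yaw":0,"fingers":0}
    - {"x":0,"y":0,"z":2.1,"yaw":0,"fingers":0}
    - {"x":0,"y":0,"z":2.8,"yaw":0,"fingers":0}
    - {"x":0,"y":0,"z":3.5,"yaw":0,"fingers":0}
    - {"x":0,"y":0,"z":4.2,"yaw":0,"fingers":0}
    - {"x":0,"y":0,"z":4.8,"yaw":0,"fingers":0}
    - {"x":0,"y":0,"z":5.3,"yaw":0,"fingers":0}
    - {"x":0,"y":0,"z":5.7,"yaw":0,"fingers":0}
    - {"x":0,"y":0,"z":5.9,"yaw":0,"fingers":0}
    - {"x":0,"y":0,"z":5.9,"yaw":0,"fingers":0}
    - {"x":0,"y":0,"z":5.9,"yaw":0,"fingers":0}

```text
time: 6.37
eef_pos: [535.4, -146.3, 94.8]
tool_rot: [-0.603, 3.083, 0.0]
contact_force: [1.2, -0.0, -0.1]
finger_gap: 0.166
finger_force: 30.0
```

Call:
carry_out:
  plan:
    - {"x":0,"y":0,"z":0.1,"yaw":0,"fingers":0}
    - {"x":0,"y":0,"z":0.2,"yaw":0,"fingers":0}
    - {"x":0,"y":0,"z":0.2,"yaw":0,"fingers":0}
    - {"x":0,"y":0,"z":0.2,"yaw":0,"fingers":0.25}
    - {"x":0,"y":0,"z":0.2,"yaw":0,"fingers":0.35}
    - {"x":0,"y":0,"z":0.2,"yaw":0,"fingers":0.5}
    - {"x":0,"y":0,"z":0.2,"yaw":0,"fingers":0.7}
    - {"x":0,"y":0,"z":0.2,"yaw":0,"fingers":1}
    - {"x":0,"y":0,"z":0.2,"yaw":0,"fingers":1}
    - {"x":0,"y":0,"z":0.2,"yaw":0,"fingers":1}
    - {"x":0,"y":0,"z":0.2,"yaw":0,"fingers":1}
    - {"x":0,"y":0,"z":0.2,"yaw":0,"fingers":1}

```text
time: 7.37
eef_pos: [535.3, -146.6, 89.6]
tool_rot: [-0.602, 3.083, 0.0]
contact_force: [-0.7, -0.2, 0.1]
finger_gap: 0.74
finger_force: 0.0
```

Call:
carry_out:
  plan:
    - {"x":0,"y":0,"z":0,"yaw":0,"fingers":1}
    - {"x":0,"y":0,"z":0,"yaw":0,"fingers":1}
    - {"x":0,"y":0,"z":0,"yaw":0,"fingers":1}
    - {"x":0,"y":0,"z":0,"yaw":0,"fingers":1}
    - {"x":0,"y":0,"z":-0.5,"yaw":0,"fingers":1}
    - {"x":0,"y":0,"z":-1.3,"yaw":0,"fingers":1}
    - {"x":0,"y":0,"z":-2.3,"yaw":0,"fingers":1}
    - {"x":0,"y":0,"z":-3.3,"yaw":0,"fingers":1}
    - {"x":0,"y":0,"z":-4.3,"yaw":0,"fingers":1}
    - {"x":0,"y":0,"z":-5.2,"yaw":0,"fingers":1}
    - {"x":0,"y":0,"z":-5.8,"yaw":0,"fingers":1}
    - {"x":0,"y":0,"z":-6,"yaw":0,"fingers":1}

```text
time: 8.37
eef_pos: [535.9, -146.8, 242.1]
tool_rot: [-0.602, 3.08, -0.003]
contact_force: [-0.4, 0.4, 0.6]
finger_gap: 0.998
finger_force: 0.0
```

```bash
python3 - <<'E'
from h import *
T=tool(); j=cams.camera('scene'); k=cams.camera('wrist')
b=cv2.resize(j[140:290,190:340],(400,400),interpolation=cv2.INTER_CUBIC)
c=k[40:440,120:520]
cv2.imwrite('pics/c5.png',np.hstack([b,c])[:,:,::-1])
p=T[:3,3]; print(get_state()['time'],p,get_state()['finger_gap'],move(T,[595.5,184,240]))
E
```

```text
8.4667 [ 535.85 -146.8   242.07] 0.999904597848587 [-7.19 11.36  0.07]
```

View pics/c5.png

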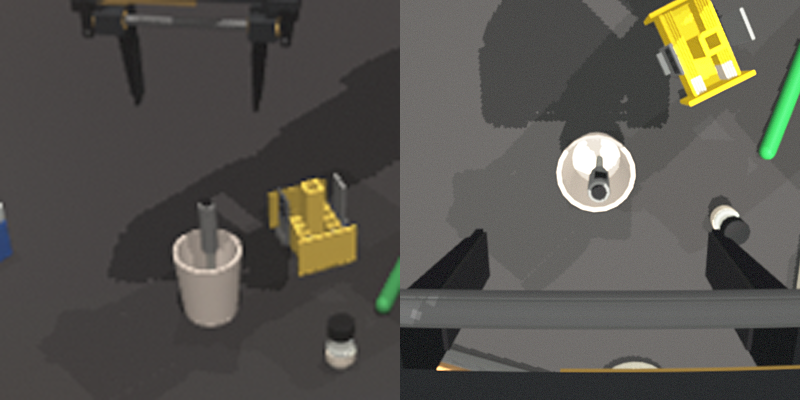

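The thermometer stands upright in the beaker, with its head at (207,203) in the left crop and inside the rim at (597,190) in the right. The fingers are clear. Going back over the cassette.

Call:
carry_out:
  plan:
    - {"x":-0.3,"y":0.5,"z":0,"yaw":0,"fingers":1}
    - {"x":-0.9,"y":1.5,"z":0,"yaw":0,"fingers":1}
    - {"x":-1.6,"y":2.6,"z":0,"yaw":0,"fingers":1}
    - {"x":-2.4,"y":3.8,"z":0,"yaw":0,"fingers":1}
    - {"x":-3.2,"y":5.0,"z":0,"yaw":0,"fingers":1}
    - {"x":-4.0,"y":6.3,"z":0,"yaw":0,"fingers":1}
    - {"x":-4.8,"y":7.6,"z":0,"yaw":0,"fingers":1}
    - {"x":-5.6,"y":8.9,"z":0,"yaw":0,"fingers":1}
    - {"x":-6.3,"y":10.0,"z":0,"yaw":0,"fingers":1}
    - {"x":-6.9,"y":10.9,"z":0,"yaw":0,"fingers":1}
    - {"x":-7.2,"y":11.36,"z":0,"yaw":0,"fingers":1}
    - {"x":-7.2,"y":11.36,"z":0,"yaw":0,"fingers":1}

```text
time: 9.47
eef_pos: [594.9, 186.5, 237.9]
tool_rot: [0.606, -3.081, -0.0]
contact_force: [0.6, -0.9, -0.7]
finger_gap: 1.001
finger_force: 0.0
```

Call:
carry_out:
  plan:
    - {"x":0,"y":0,"z":0.5,"yaw":0,"fingers":1}
    - {"x":0,"y":0,"z":1,"yaw":0,"fingers":1}
    - {"x":0,"y":0,"z":1.6,"yaw":0,"fingers":1}
    - {"x":0,"y":0,"z":1.6,"yaw":0,"fingers":1}
    - {"x":0,"y":0,"z":1.6,"yaw":0,"fingers":1}
    - {"x":0,"y":0,"z":1.6,"yaw":0,"fingers":1}

```text
time: 9.97
eef_pos: [595.4, 183.5, 200.1]
tool_rot: [-0.601, 3.083, -0.0]
contact_force: [-0.2, -0.6, 0.1]
finger_gap: 1.002
finger_force: 0.0
```

```bash
python3 - <<'E'
from h import *
T=tool(); k=cams.camera('wrist')
c=cv2.resize(k[80:280,190:450],None,fx=3,fy=3,interpolation=cv2.INTER_CUBIC)
cv2.imwrite('pics/c6.png',c[:,:,::-1]); np.save('T6.npy',T)
p=T[:3,3]; print(get_state()['time'],p,get_state()['finger_gap'],'y ang',np.degrees(np.arctan2(T[1,1],T[0,1])))
E
```

```text
10.0167 [595.36 183.51 200.08] 0.9972957027877026 y ang 112.06697880936711
```

View pics/c6.png

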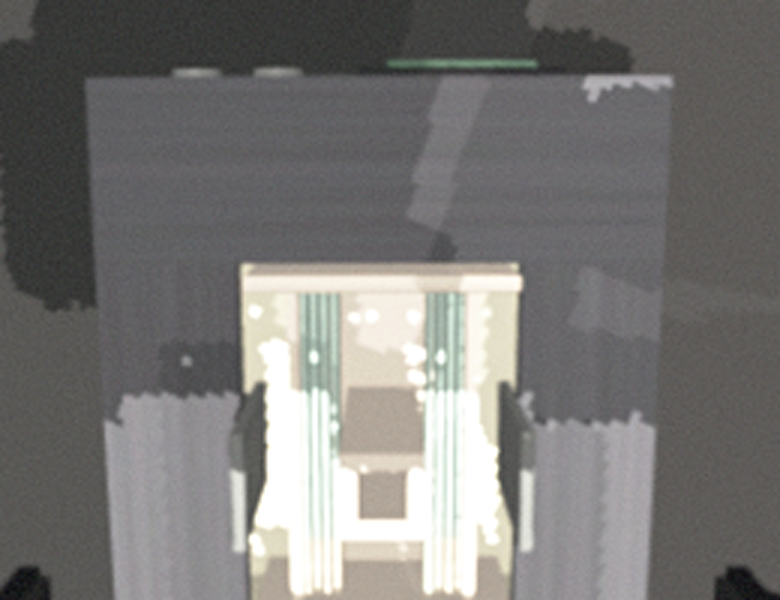

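The catches show at crop x≈232 and 535, with the bore at (383,495), so the fingers straddle the cassette squarely. I'll compute the remaining offset.

```bash
python3 - <<'E'
from h import *
T=np.load('T6.npy'); f=lambda x,y:(190+(x+.5)/3-.5,80+(y+.5)/3-.5)
for n,p,z in(('bore',(383,495),120),('plate',(381,275),90),('cL',(232,510),118),('cR',(535,510),118),('cLfar',(240,390),118),('htop edge',(380,75),80)):
    w=px2w('wrist',f(*p),z,T); print(n,w,'tool mm',25*move(T,w))
E
```

```text
bore [595.3  183.89 120.  ] tool mm [-0.07  0.38 80.08]
plate [556.9  167.93  90.  ] tool mm [ 41.52   0.02 110.07]
cL [610.6  156.27 118.  ] tool mm [ -3.87 -30.96  82.08]
cR [587.04 214.59 118.  ] tool mm [-3.95 31.94 82.08]
cLfar [586.17 148.98 118.  ] tool mm [ 21.51 -28.54  82.08]
htop edge [517.18 151.64  80.  ] tool mm [ 84.45  -0.15 120.06]
```

Call:
carry_out:
  plan:
    - {"x":0,"y":0.01,"z":0.8,"yaw":0,"fingers":1}
    - {"x":0,"y":0.01,"z":1.6,"yaw":0,"fingers":1}
    - {"x":0,"y":0.01,"z":2.4,"yaw":0,"fingers":1}
    - {"x":0,"y":0.01,"z":3.1,"yaw":0,"fingers":1}
    - {"x":0,"y":0.01,"z":3.7,"yaw":0,"fingers":1}
    - {"x":0,"y":0.01,"z":4.2,"yaw":0,"fingers":1}
    - {"x":0,"y":0.01,"z":4.4,"yaw":0,"fingers":1}
    - {"x":0,"y":0.01,"z":4.5,"yaw":0,"fingers":1}
    - {"x":0,"y":0.01,"z":4.5,"yaw":0,"fingers":1}
    - {"x":0,"y":0.01,"z":4.5,"yaw":0,"fingers":1}

```text
time: 10.85
eef_pos: [595.4, 184.6, 88.1]
tool_rot: [-0.602, 3.082, 0.0]
contact_force: [0.1, -0.4, 1.0]
finger_gap: 0.998
finger_force: 0.0
```

Now squeezing the catches. Fully in is 51 mm, a gap of about 0.54.

Call:
carry_out:
  plan:
    - {"x":0,"y":0,"z":0.05,"yaw":0,"fingers":0.8}
    - {"x":0,"y":0,"z":0.05,"yaw":0,"fingers":0.7}
    - {"x":0,"y":0,"z":0.05,"yaw":0,"fingers":0.6}
    - {"x":0,"y":0,"z":0.05,"yaw":0,"fingers":0.5}
    - {"x":0,"y":0,"z":0.05,"yaw":0,"fingers":0.4}
    - {"x":0,"y":0,"z":0.05,"yaw":0,"fingers":0.3}
    - {"x":0,"y":0,"z":0.05,"yaw":0,"fingers":0}
    - {"x":0,"y":0,"z":0.05,"yaw":0,"fingers":0}
    - {"x":0,"y":0,"z":0.05,"yaw":0,"fingers":0}
    - {"x":0,"y":0,"z":0.05,"yaw":0,"fingers":0}
    - {"x":0,"y":0,"z":0.05,"yaw":0,"fingers":0}
    - {"x":0,"y":0,"z":0.05,"yaw":0,"fingers":0}

```text
time: 11.85
eef_pos: [595.3, 184.4, 86.7]
tool_rot: [-0.602, 3.082, -0.0]
contact_force: [-1.9, -2.1, 8.1]
finger_gap: 0.508
finger_force: 30.1
```

Both catches are in, with a gap of 0.508 and 30 N on the pads. Lifting gently.

Call:
carry_out:
  plan:
    - {"x":0,"y":0,"z":-0.1,"yaw":0,"fingers":0}
    - {"x":0,"y":0,"z":-0.2,"yaw":0,"fingers":0}
    - {"x":0,"y":0,"z":-0.4,"yaw":0,"fingers":0}
    - {"x":0,"y":0,"z":-0.6,"yaw":0,"fingers":0}
    - {"x":0,"y":0,"z":-0.6,"yaw":0,"fingers":0}

```text
time: 12.27
eef_pos: [595.3, 184.5, 101.9]
tool_rot: [-0.602, 3.082, -0.0]
contact_force: [0.8, -3.3, -0.2]
finger_gap: 0.51
finger_force: 30.0
```

Call:
carry_out:
  plan:
    - {"x":0,"y":0,"z":-0.3,"yaw":0,"fingers":0}
    - {"x":0,"y":0,"z":-0.7,"yaw":0,"fingers":0}
    - {"x":0,"y":0,"z":-1.1,"yaw":0,"fingers":0}
    - {"x":0,"y":0,"z":-1.5,"yaw":0,"fingers":0}
    - {"x":0,"y":0,"z":-1.9,"yaw":0,"fingers":0}
    - {"x":0,"y":0,"z":-2.3,"yaw":0,"fingers":0}
    - {"x":0,"y":0,"z":-2.7,"yaw":0,"fingers":0}
    - {"x":0,"y":0,"z":-3.1,"yaw":0,"fingers":0}
    - {"x":0,"y":0,"z":-3.3,"yaw":0,"fingers":0}
    - {"x":0,"y":0,"z":-3.4,"yaw":0,"fingers":0}
    - {"x":0,"y":0,"z":-3.4,"yaw":0,"fingers":0}
    - {"x":0,"y":0,"z":-3.4,"yaw":0,"fingers":0}

```text
time: 13.27
eef_pos: [594.8, 184.5, 185.6]
tool_rot: [0.602, -3.083, -0.0]
contact_force: [-0.2, 0.1, -2.2]
finger_gap: 0.504
finger_force: 30.0
```

```bash
python3 - <<'E'
from h import *
j=cams.camera('scene'); k=cams.camera('wrist'); s=get_state()
b=cv2.resize(j[140:340,230:430],(400,400),interpolation=cv2.INTER_CUBIC)
c=k[40:440,120:520]
cv2.imwrite('pics/c7.png',np.hstack([b,c])[:,:,::-1])
p=tool()[:3,3]; print(s['time'],p,s['finger_gap'],s['contact_force'],w2px('scene',p-[0,0,41]))
E
```

```text
13.3667 [594.81 184.46 185.3 ] 0.5047272660112578 [ 0.22  0.09 -1.83] [389.45 272.22]
```

View pics/c7.png

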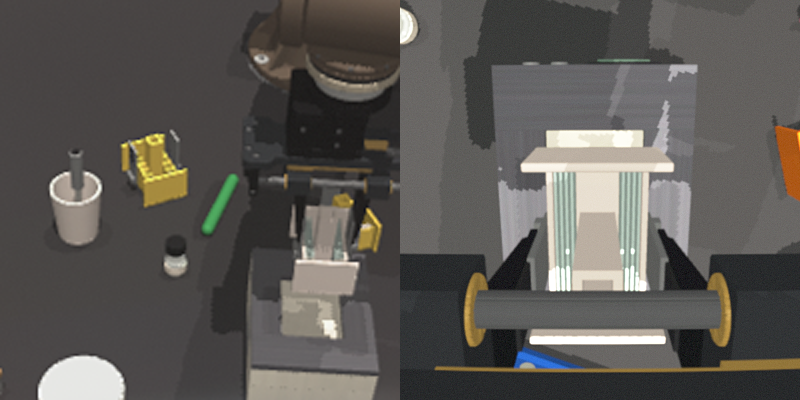

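The cassette hangs level between the fingers, its end plate at about (327,277) in the left crop. It is clear above the heater, and the thermometer still stands in the beaker at (77,155). The measured load is about 2 N, matching the cassette's weight. I'll settle briefly, then hand in.

Call:
carry_out:
  plan:
    - {"x":0,"y":0,"z":0,"yaw":0,"fingers":0}
    - {"x":0,"y":0,"z":0,"yaw":0,"fingers":0}
    - {"x":0,"y":0,"z":0,"yaw":0,"fingers":0}
    - {"x":0,"y":0,"z":0,"yaw":0,"fingers":0}
    - {"x":0,"y":0,"z":0,"yaw":0,"fingers":0}
    - {"x":0,"y":0,"z":0,"yaw":0,"fingers":0}

```text
time: 13.87
eef_pos: [595.0, 184.6, 185.9]
tool_rot: [0.603, -3.083, -0.0]
contact_force: [-0.6, 0.2, -2.4]
finger_gap: 0.508
finger_force: 30.0
```

```bash
python3 -c "
from rig import sign_off
print(sign_off())"
```

```text
the job is handed in; nothing more can be done
None
```

The job is handed in, with no verdict returned: the thermometer stands in the beaker, and the cassette is held level and still by both squeezed catches, its underside about 65 mm above the heater's top.

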